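# Close up the loaded ash analyser

## Task

The crucibles are loaded: close up the bench-top ash analyser. Lower its hinged lid until it is fully shut, without slamming it; then fit the orange T-handle, which stands on the bench, all the way down over the clamp's square shaft, and with it turn the yellow clamp clockwise as far as it goes, so that its arm lies over the lid. Leave the handle seated on the shaft and let go; do not disturb the other things on the bench.

Things in the scene. Friction and masses are not known exactly. Their poses are not given: they have to be found in the camera images.
- machine: The bench-top ash analyser: a fixed grey and blue box, 260 mm (its x) by 360 mm (its y), its flat deck 100 mm above the bench. Origin: centre of its underside on the bench; x points away from its front panel, y to its left, z up. The round well with white crucibles and the lid lie on its left (+y) part, the yellow clamp on its right (-y) part.
- hinge (a point): Middle of the lid's hinge axis, at the back of the deck, 101 mm above the bench; axes parallel to the machine's (the hinge axis runs along its y).
- lid (a joint): Angle of the blue lid in rad: 0 fully shut (flat on the deck), up to 1.25 open (it rises about the hinge at the back). 215 mm from hinge to free edge, 220 mm wide, 22 mm thick. A stiff hinge holds it where it is left; about 2 to 6 N at lid_push moves it. Shut, its flat top is 123 mm above the bench and nothing stands on it.
- lid_push (a point): Point on the lid's outer (upper) face, midway across its width, 175 mm from the hinge axis and 22 mm above the lid's underside plane (which passes through the axis); moves with the lid. z is the outward normal of the face (straight up when shut), x points from the free edge to the hinge.
- lid_bar (a point): Middle of the lid's black round grab bar (14 mm thick, 100 mm long along the machine's y), which lies in the plane of the lid 28 mm beyond its free edge, 243 mm from the hinge axis; axes as lid_push. When the lid is shut the bar's underside is 8 mm above the deck.
- clamp (a joint): Angle of the yellow clamp about its vertical shaft in rad, growing clockwise seen from above: 0 with the arm pointing roughly to the machine's front, 1.30 at its end stop with the arm over the shut lid, pointing to the machine's +y; it starts between 0 and 0.3. Friction (0.2 N m) holds it where it is left.
- shaft_foot (a point): On the axis of the clamp's shaft, at the round shoulder (48 mm across) on which the fitted handle's hub comes to rest, 141 mm above the bench; turns with the clamp. x points along the clamp arm (28 mm wide, reaching 102 mm from the axis, its top 2 mm below the shoulder), z up.
- shaft_top (a point): Top of the steel square shaft that rises 27 mm from the shoulder: 22 x 22 mm, its sides parallel to the clamp arm's length and width (x and y), the top 6 mm tapering to 14 mm square. On the axis, 168 mm above the bench; z up.
- handle_mid (a point): Centre of the loose T-handle, half-way up its 78 mm height, on its axis; z up, x along the orange cross-bar. About 0.3 kg; stands upright on its aluminium hub (50 x 50 mm, 36 mm tall, sides parallel to x and y), left or right of the machine. Seated on the shaft, this point is 39 mm above shaft_foot.
- handle_bar (a point): Middle of the handle's orange cross-bar, 68 mm above the hub's underside: 120 mm long (x), 16 mm wide (y), 20 mm tall. The neck between hub and bar is 40 mm (x) by 16 mm (y) and 22 mm tall: room for fingertips to pinch bar and neck across y from above.
- handle_bore (a point): Middle of the square bore's mouth, at the hub's underside: 24.5 mm square, 30 mm deep, open below, sides parallel to the handle's x and y. It fits the shaft in any of the four quarter-turns, with about 0.1 rad of play. z up.
- jar_a: Bystander, leave alone: squat sample jar, 64 mm wide, 100 mm tall, blue cap. Origin at its underside.
- jar_b: Bystander, leave alone: white-capped sample bottle, 60 mm wide, 120 mm tall. Origin at its underside.
- beaker: Bystander, leave alone: glass beaker, 72 mm wide, 90 mm tall. Origin at its underside.
- brush: Bystander, leave alone: brush lying down, 170 mm long. Origin at its underside.
- tongs: Bystander, leave alone: steel crucible tongs lying down, 220 mm long. Origin at its underside.

How it is judged (in metres and radians):
On the way, in this order (a step that is already met when the one before it is completed fails the run):
1. the lid is fully shut (value of joint lid below 0.035 rad), for 0.2 s.
2. the T-handle is seated on the clamp's square shaft (horizontal distance between handle_mid and shaft_foot below 0.005 m and z of handle_mid in the frame of shaft_foot between 0.034 and 0.043 m and angle between handle_mid's own z axis and vertical below 0.1 rad), for 0.2 s.
3. the clamp is turned home over the shut lid, with the handle on its shaft (all of step 2 and value of joint clamp above 1.15 rad and value of joint lid below 0.035 rad), for 0.2 s.
At the end, for the whole second after the job is handed in: Lid shut (below 0.035 rad); clamp above 1.15 rad (stop at 1.30); T-handle on the shaft: its centre within 5 mm of the axis and 34 to 43 mm above the shoulder (39 when fully down), tilted under 0.1 rad; bystanders within 30 mm of their starts (all of step 3); the robot touches nothing.
It fails at once if the lid is slammed (swings shut faster than 2.5 rad/s) (velocity of joint lid below -2.5 rad/s).
It fails at once if a bystander is moved more than 30 mm (distance of any of jar_a, jar_b, beaker, brush, tongs from where it was at the start of the episode above 0.03 m).
It also fails if it takes over 58 s, if anything falls off the work surface, if the arm or the gripper's body presses on something with over 40 N, if the wrist force passes 120 N, or if a joint passes its speed limit or range.

## Robot

A 6-joint arm with a two-finger parallel gripper is mounted at the origin on the work surface. World frame = base frame: x ahead of the robot, y to its left, z up, the work surface at z = 0. Lengths are in m, angles in degrees, forces in N, time in s.
With the tool pointing down it reaches from about 0.3 to 0.75 m from the base axis. Payload 8.5 kg.
Tool frame: the origin (TCP) lies at the very end of the fingers, on their centre line; the grasp point (between the pads) lies 19 mm behind it; z points along the fingers, y is the line along which they close (so a half turn about z gives the same grasp; the last joint's range is limited). The gripper opens to 85 mm and grips with 20 to 120 N. Pads are 22 mm wide; open, the fingers measure 114 mm over their backs; the gripper's body (76 mm by 85 mm) begins 54 mm behind the grasp point. The pads swing forward as they close: fully open they stand 13 mm farther back than shut.
Start: joints at [-87.966, 21.807, 74.336, -0, 83.858, -12.336], TCP at [0.136, -0.533, 0.231] pointing down, gripper open.
Joint ranges: [-178.18, 178.18], [-50.72, 133.34], [12.68, 142.11], [-81.47, 261.47], [9.98, 163.14], [-165.26, 165.26]. Speed limits (degrees/s): [136.94, 136.94, 180, 180, 180, 180].

## Interface

Orientations are given as a 3x3 rotation matrix whose columns are the frame's x, y, z axes.
In Python, from rig import observe, cams, ticket gives the robot as it stands.
- The arm moves only by the tool move_arm, never from a script. Its arguments are lists of equal length, an entry for each row: "jaw": the finger opening in cm, from 0 to 8.54; "dp": the shift along the tool's x, y, z in cm, a list of three; "turn": the turn, a rotation vector about the tool's x, y, z in rad, a list of three. In form: {"jaw": [jaw, ...], "dp": [[tx, ty, tz], ...], "turn": [[wx, wy, wz], ...]}. A call has 1 to 12 rows; each row shifts and turns the commanded pose from where the row before left it, along the tool's axes as they then stand; what a row does not reach is not made up. A row lasts 1/12 s, in which the tool goes at most 41.7 mm and 7.16 degrees, less where a joint would pass 70% of its speed; a pose out of reach is approached as far as the arm can. A call is refused whole if a number of a shift passes 4.17 or a number of a turn 0.125, either way. A call with a gripper value outside its range is refused whole. The fingers move at their own pace and stop on an object; "force" is the grip in N (left out, the last holds). Time passes only in rows, so rows that do not move let the fingers close. It gives the time, the measured TCP pose, the force, the opening and the grip force at its end, in the units of the state.
- observe(): the state, without advancing time (a new reading comes with each control period).
- cams.get_image(name): name is "side" or "top"; returns (picture, depth): 420x560x3 uint8, red, green, blue; 420x560 float32, m along the optical axis (not along the pixel's ray), 0 where there is no reading.
- cams.calibration(name): a dict with "vertical_fov" (degrees; the focal length in pixels is half the picture's height over the tangent of half this angle, whatever the lens; pixels are square), "cx", "cy" (the principal point, pixels), "k1" (the pictures are not rectified: a ray, as slopes to the right and down, at radius r is drawn at 1 + k1 r^2 times it, then the intrinsics apply), "view" (4x4, takes a point from world to camera coordinates). Camera axes: x right, y up, looking along -z (the intrinsics and any distortion apply to the point x, -y, -z); pixel columns grow to the right and rows downward; lengths in m; the calibration is good to about 2 mm. A picture is of the moment at which its call begins. calibration takes no time and is no camera call.
- ticket.close_job(): hands the job in; it is judged then, once.
Trained networks look in the newest picture that a camera, given by its name, has taken for a name from the list of things; names that differ only in an ending like _2 or _b are one class to them, and where a whole thing is asked for, a point or a joint stands for the part that bears it (a point fixed in the world has none). Each returns a list of dicts, best first, with "p" (0 to 1); they miss things now and then, are a little off and sometimes report something else, mostly with a low value. They report only what shows in the picture. A call takes as long as a camera call.
- cams.spot_in(camera, query): "box" ([centre column, centre row, width, height] as shares, 0 to 1, of the picture: columns of its width, rows of its height, round what is visible of it).
- cams.outline_of(camera, query): "mask" (420x560 bool, what is visible of it) and "box" ([centre column, centre row, width, height] as shares, 0 to 1, of the picture: columns of its width, rows of its height, round what is visible of it).
- cams.mark_of(camera, query): "location" ([column, row] as shares, 0 to 1, of the picture: columns of its width, rows of its height: a listed point, or the origin of a listed thing).
The state is a dict: "time_s": time; "q": joint angles; "qvel": joint speeds; "joint_efforts": joint torques, N m; "position": TCP position; "tool_rot": TCP orientation; "ft_force": force on the tool from outside, world axes, zero at the start; "wrist_torque": the same for the moment, N m; "grip_width": finger opening in m; "gripper_force": force on a finger pad.
Only numpy, scipy, OpenCV 4.12 (cv2) and the standard library are available. Lean on these libraries where they do the work, as an engineer would, in place of code of your own. Each camera call takes 0.05 s, during which the arm holds its last target. There are 200 camera calls.

## Working session

There is one attempt and no reset: what is moved stays moved. The work goes in short steps, Python scripts to look and compute and a tool call to move; the robot and the scene stay as the last step left them, time stands still between calls to the robot, and variables do not carry over. Pictures are saved under pics/ and viewed, at most 10 in all, crops included, and the job is handed in when it is done.

Besides the shell and the picture viewer there is one more tool, called as name(argument=value, ...) on one line, values as JSON. move_arm: Moves the arm, as the interface text tells. Its arguments: {"type":"object","properties":{"jaw":{"type":"array","items":{"type":"number"}},"dp":{"type":"array","items":{"type":"array","items":{"type":"number"}}},"turn":{"type":"array","items":{"type":"array","items":{"type":"number"}}},"force":{"type":"number"}},"required":["jaw","dp","turn"]}

```bash
mkdir -p pics
cat > h.py <<'E'
import numpy as np, cv2
from rig import observe, cams, ticket
def cal(n):
    c=cams.calibration(n); f=210/np.tan(np.radians(c["vertical_fov"])/2); return c,f,np.array(c["view"])
def ray(n,u,v):
    c,f,V=cal(n); d=np.array([(u-c["cx"])/f,(v-c["cy"])/f]); s=d.copy()
    for _ in range(20): s=d/(1+c["k1"]*(s@s))
    return np.array([s[0],-s[1],-1.]),V
def pt(n,u,v,depth):  # world point by depth
    r,V=ray(n,u,v); return (np.linalg.inv(V)@np.r_[r*depth,1])[:3]
def atz(n,u,v,z):
    r,V=ray(n,u,v); R=V[:3,:3].T; o=-R@V[:3,3]; d=R@r; return o+d*(z-o[2])/d[2]
def proj(n,P):
    c,f,V=cal(n); p=V@np.r_[P,1]; s=np.array([p[0],-p[1]])/-p[2]; s=s*(1+c["k1"]*(s@s)); return s*f+[c["cx"],c["cy"]]
def mark(n,q):
    L=cams.mark_of(n,q); 
    return [(round(l["p"],2),np.array(l["location"])*[560,420]) for l in L[:2]]
def cloud(n,D,mask=None):
    c,f,V=cal(n); m=(D>0) if mask is None else (D>0)&mask
    v,u=np.nonzero(m); d=np.c_[(u-c["cx"])/f,(v-c["cy"])/f]; s=d.copy()
    for _ in range(20): s=d/(1+c["k1"]*(s**2).sum(1,keepdims=True))
    z=D[v,u]; P=np.c_[s[:,0]*z,-s[:,1]*z,-z,np.ones(len(z))]; return (P@np.linalg.inv(V).T)[:,:3],u,v
E
python3 - <<'E'
from h import *
np.set_printoptions(precision=3,suppress=True)
ims=[]
for n in("side","top"):
    I,D=cams.get_image(n); np.save(f"pics/{n}D.npy",D); ims.append(I)
    c,f,V=cal(n); print(n,-V[:3,:3].T@V[:3,3],-V[2,:3])
    for q in("machine","hinge","lid_push","lid_bar","shaft_foot","shaft_top","handle_mid","handle_bar","jar_a","jar_b","beaker","brush","tongs"):
        out=[]
        for p,l in mark(n,q):
            u,v=l; d=D[min(int(v),419),min(int(u),559)]; out.append((p,l.round(1).tolist(),pt(n,u,v,d).round(3).tolist()))
        print(q,out)
cv2.imwrite("pics/a.png",ims[0][:,:,::-1]); cv2.imwrite("pics/b.png",ims[1][:,:,::-1])
E
```

```text
side [0.475 1.128 0.82 ] [ 0.043 -0.855 -0.516]
machine [(0.96, [262.6, 235.5], [0.584, 0.105, 0.099]), (0.51, [301.0, 184.2], [0.485, -0.324, 0.017])]
hinge [(0.93, [220.0, 218.3], [0.696, 0.092, 0.144]), (0.38, [240.9, 166.3], [0.645, -0.007, 0.248])]
lid_push [(0.62, [343.3, 216.0], [0.349, -0.143, 0.002]), (0.57, [241.7, 169.1], [0.639, 0.019, 0.253])]
lid_bar [(0.8, [253.9, 144.0], [0.61, -0.043, 0.297]), (0.72, [345.2, 274.5], [0.364, 0.149, 0.004])]
shaft_foot [(0.62, [262.6, 173.2], [0.602, -0.159, 0.147])]
shaft_top [(0.81, [262.5, 165.5], [0.603, -0.178, 0.164])]
handle_mid [(0.68, [293.1, 329.8], [0.497, 0.397, 0.052]), (0.41, [339.3, 216.8], [0.362, -0.138, 0.002])]
handle_bar [(0.95, [291.9, 319.3], [0.5, 0.39, 0.077])]
jar_a [(0.98, [303.5, 185.0], [0.476, -0.324, 0.014]), (0.97, [221.7, 346.1], [0.655, 0.42, 0.02])]
jar_b [(0.98, [303.5, 185.0], [0.476, -0.324, 0.014]), (0.97, [221.7, 346.1], [0.655, 0.42, 0.02])]
beaker []
brush [(0.68, [345.6, 274.1], [0.363, 0.149, 0.005]), (0.47, [258.9, 144.6], [0.591, 0.01, 0.319])]
tongs [(0.9, [344.0, 214.9], [0.346, -0.147, 0.
[... 364 characters left out ...]
, [136.8, 239.5], [0.487, 0.378, 0.074])]
lid_bar [(0.77, [282.4, 180.1], [0.638, -0.01, 0.063])]
shaft_foot [(0.94, [349.0, 186.8], [0.596, -0.173, 0.164])]
shaft_top [(0.95, [351.4, 184.2], [0.602, -0.178, 0.166]), (0.48, [139.2, 239.8], [0.487, 0.376, 0.057])]
handle_mid [(0.89, [136.9, 240.5], [0.484, 0.376, 0.079])]
handle_bar [(0.72, [138.8, 239.0], [0.489, 0.377, 0.059]), (0.71, [130.1, 238.8], [0.492, 0.408, 0.035])]
jar_a [(0.74, [138.1, 183.4], [0.636, 0.374, 0.08])]
jar_b [(0.74, [138.1, 183.4], [0.636, 0.374, 0.08])]
beaker [(0.68, [413.5, 171.0], [0.669, -0.389, -0.001])]
brush [(0.58, [228.6, 284.0], [0.363, 0.144, 0.011])]
tongs [(0.78, [337.0, 285.5], [0.351, -0.152, 0.012])]
```

View pics/a.png

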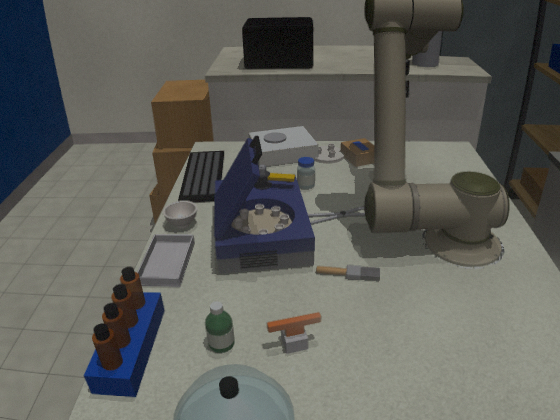

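View pics/b.png

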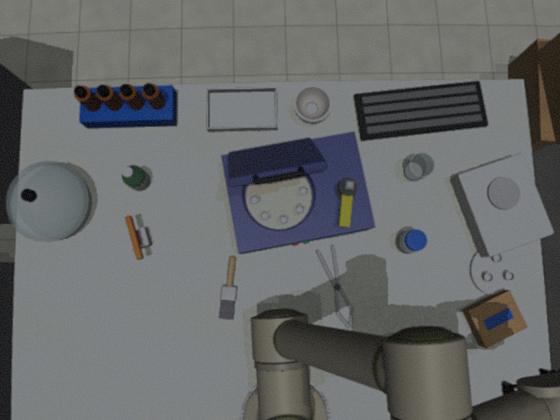

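```bash
cat > m.py <<'E'
from h import *
np.set_printoptions(precision=4,suppress=True)
I={"side":cv2.imread("pics/a.png"),"top":cv2.imread("pics/b.png")}
D={n:np.load(f"pics/{n}D.npy") for n in I}
print("deck corners BL,BR,FR,FL",*[atz("top",u,v,.1)[:2] for u,v in((222,152),(358,134),(373,228),(236,251))])
for n in I:
    H=cv2.cvtColor(I[n],cv2.COLOR_BGR2HSV); P,u,v=cloud(n,D[n]); h,s,val=H[v,u].T
    # handle bar top
    m=(h<14)&(s>150)&(abs(P[:,0]-.49)<.1)&(abs(P[:,1]-.385)<.1)&(P[:,2]>.05)
    Q=P[m]; print(n,"bar n",m.sum(),"zmax",np.percentile(Q[:,2],[50,95]))
    T=Q[Q[:,2]>.07]
    r=cv2.minAreaRect(T[:,:2].astype(np.float32)*1000); print(" bar rect",r)
    c,e=np.linalg.eigh(np.cov(T[:,:2].T)); print(" dir",e[:,1],np.degrees(np.arctan2(e[1,1],e[0,1])))
    # hub
    m=(s<90)&(np.hypot(P[:,0]-.49,P[:,1]-.375)<.045)&(P[:,2]>.03)&(P[:,2]<.042); print(" hubtop",m.sum(),P[m].mean(0))
    # clamp arm
    m=(h>15)&(h<35)&(s>120)&(abs(P[:,0]-.56)<.1)&(abs(P[:,1]+.17)<.08)&(P[:,2]>.11); T=P[m]
    if m.sum()>5:
        r=cv2.minAreaRect(T[:,:2].astype(np.float32)*1000); print(" clamp",m.sum(),r,np.median(T[:,2]))
        c,e=np.linalg.eigh(np.cov(T[:,:2].T)); print(" dir",e[:,1],np.degrees(np.arctan2(e[1,1],e[0,1])))
    m=(P[:,2]>.16)&(np.hypot(P[:,0]-.6,P[:,1]+.178)<.03); print(" shafttop",m.sum(),P[m].mean(0))
    # lid
    m=(P[:,2]>.16)&(abs(P[:,1]-.04)<.09)&(abs(P[:,0]-.65)<.1); T=P[m]; print(" lid",m.sum(),T.min(0),T.max(0))
    if m.sum()>20:
        c0=T.mean(0); w=np.linalg.svd(T-c0)[2][2]; print("  centroid",c0,"normal",w)
    # deck
    m=(abs(P[:,2]-.1)<.008)&(abs(P[:,0]-.6)<.2)&(abs(P[:,1])<.25); print(" deck rect",cv2.minAreaRect(P[m][:,:2].astype(np.float32)*1000),np.median(P[m][:,2]))
E
python3 m.py
```

```text
deck corners BL,BR,FR,FL [0.7097 0.1477] [ 0.7505 -0.2144] [ 0.498  -0.2409] [0.4485 0.1148]
side bar n 139 zmax [0.0769 0.0797]
 bar rect ((512.9168701171875, 394.2219543457031), (80.85823059082031, 14.430328369140625), 18.333040237426758)
 dir [-0.9455 -0.3256] -160.99662706201482
 hubtop 196 [0.4926 0.4023 0.0343]
 clamp 176 ((544.634033203125, -161.48326110839844), (32.15604019165039, 80.92901611328125), 80.232421875) 0.1361662148091613
 dir [-0.9895  0.1448] 171.6722366247444
 shafttop 30 [ 0.6036 -0.169   0.1638]
 lid 1730 [ 0.582  -0.0496  0.1601] [0.7097 0.1297 0.3227]
  centroid [0.6378 0.0573 0.241 ] normal [0.8164 0.1822 0.5479]
 deck rect ((604.0289916992188, -44.423126220703125), (261.7176513671875, 366.3785095214844), 9.236677169799805) 0.09824397284301417
top bar n 59 zmax [0.0764 0.0805]
 bar rect ((492.9885559082031, 385.0279541015625), (115.01329803466797, 14.805290222167969), 16.496353149414062)
 dir [-0.9515 -0.3077] -162.08204082958142
 hubtop 173 [0.4956 0.3808 0.0356]
 clamp 328 ((541.81494140625, -164.75772094726562), (26.21268653869629, 80.54096221923828), 81.48643493652344) 0.13849099089165284
 dir [-0.9909  0.1348] 172.2506627430747
 shafttop 78 [ 0.6021 -0.1741  0.166 ]
 lid 2288 [ 0.5785 -0.0499  0.16  ] [0.7071 0.1228 0.3251]
  centroid [0.6326 0.0316 0.2555] normal [-0.8147 -0.1445 -0.5616]
 deck rect ((602.8038330078125, -47.34539794921875), (263.5563659667969, 361.0013732910156), 9.117916107177734) 0.09957868449578666
```

Run:
```python
from h import *
np.set_printoptions(precision=4,suppress=True)
s=observe(); print(s["tool_rot"],s["position"],s["time_s"],s["ft_force"],s["grip_width"])
c=np.array([.602,-.046]);a=np.radians(9);X=np.r_[np.cos(a),np.sin(a)];Y=np.r_[-X[1],X[0]]
for ym in (.05,.06,.07):
  h=c+X*.121+Y*ym
  for th in (.975,):
    e=np.r_[h,.101]+.243*np.r_[-X*np.cos(th),np.sin(th)]+.014*np.r_[X*np.sin(th),np.cos(th)]; 
    for s_ in (-.05,.05): print(ym,e,[proj("top",e+np.r_[Y*s_,0])],[proj("side",e+np.r_[Y*s_,0])])
```

```text
[[ 0.9687  0.2482 -0.    ]
 [ 0.2482 -0.9687 -0.    ]
 [-0.      0.     -1.    ]] [ 0.1365 -0.5328  0.2313] 1.4 [0.0442 0.2759 0.0316] 0.08514258198837528
0.05 [0.5904 0.0028 0.31  ] [array([301.5167, 174.5935])] [array([258.2624, 139.1345])]
0.05 [0.5904 0.0028 0.31  ] [array([255.8034, 182.8636])] [array([261.1277, 154.7788])]
0.06 [0.5889 0.0127 0.31  ] [array([296.9632, 175.4151])] [array([258.5308, 140.6013])]
0.06 [0.5889 0.0127 0.31  ] [array([251.2133, 183.6967])] [array([261.4379, 156.4711])]
0.07 [0.5873 0.0225 0.31  ] [array([292.4054, 176.238 ])] [array([258.803 , 142.0886])]
0.07 [0.5873 0.0225 0.31  ] [array([246.6206, 184.5308])] [array([261.7529, 158.1886])]
```

move_arm(jaw=[0,0,0,0,0,0,0,0,0,0,0,0], dp=[[0,0,-3.73],[0,0,-3.73],[0,0,-3.73],[0,0,-3.73],[3.135,-2.29,0],[3.135,-2.29,0],[3.135,-2.29,0],[3.135,-2.29,0],[3.135,-2.29,0],[3.135,-2.29,0],[3.135,-2.29,0],[3.135,-2.29,0]], turn=[[0,0,0.094],[0,0,0],[0,0,0],[0,0,0],[0,0,0],[0,0,0],[0,0,0],[0,0,0],[0,0,0],[0,0,0],[0,0,0],[0,0,0]])

```text
time_s: 2.4
position: [0.3565, -0.311, 0.3807]
tool_rot: [[0.988, 0.156, 0.0], [0.156, -0.988, -0.0], [0.0, 0.0, -1.0]]
ft_force: [-0.4, -1.2, 0.2]
grip_width: -0.0001
gripper_force: 0.0
```

Run:
```python
import numpy as np
def tcp(t,over=.003,r=.175): return np.array([-np.cos(t)*r+np.sin(t)*(.022+.011*np.sin(t)-over), .101+r*np.sin(t)+np.cos(t)*(.022+.011*np.sin(t)-over)])
T=np.linspace(1.05,0,25); P=np.array([tcp(t) for t in T])*100
print("start",P[0]); 
for t,d in zip(T[1:],np.diff(P,axis=0)): print(round(t,2),[round(d[0],2),0,round(-d[1],2)])
```

```text
start [-6.23172385 26.70005659]
1.01 [np.float64(-0.74), 0, np.float64(0.3)]
0.96 [np.float64(-0.73), 0, np.float64(0.34)]
0.92 [np.float64(-0.71), 0, np.float64(0.37)]
0.88 [np.float64(-0.7), 0, np.float64(0.4)]
0.83 [np.float64(-0.68), 0, np.float64(0.43)]
0.79 [np.float64(-0.66), 0, np.float64(0.47)]
0.74 [np.float64(-0.64), 0, np.float64(0.5)]
0.7 [np.float64(-0.62), 0, np.float64(0.53)]
0.66 [np.float64(-0.59), 0, np.float64(0.55)]
0.61 [np.float64(-0.57), 0, np.float64(0.58)]
0.57 [np.float64(-0.54), 0, np.float64(0.61)]
0.52 [np.float64(-0.51), 0, np.float64(0.63)]
0.48 [np.float64(-0.48), 0, np.float64(0.66)]
0.44 [np.float64(-0.45), 0, np.float64(0.68)]
0.39 [np.float64(-0.42), 0, np.float64(0.7)]
0.35 [np.float64(-0.39), 0, np.float64(0.72)]
0.31 [np.float64(-0.35), 0, np.float64(0.74)]
0.26 [np.float64(-0.32), 0, np.float64(0.75)]
0.22 [np.float64(-0.29), 0, np.float64(0.77)]
0.17 [np.float64(-0.25), 0, np.float64(0.78)]
0.13 [np.float64(-0.21), 0, np.float64(0.79)]
0.09 [np.float64(-0.18), 0, np.float64(0.8)]
0.04 [np.float64(-0.14), 0, np.float64(0.81)]
0.0 [np.float64(-0.1), 0, np.float64(0.81)]
```

move_arm(jaw=[0,0,0,0,0,0,0,0,0,0,0,0], dp=[[3.124,-2.278,0],[3.124,-2.278,0],[3.124,-2.278,0],[3.124,-2.278,0],[3.124,-2.278,0],[3.124,-2.278,0],[3.124,-2.278,0],[3.124,-2.278,0],[3.124,-2.278,0],[3.124,-2.278,0],[3.124,-2.278,0],[3.124,-2.278,0]], turn=[[0,0,0],[0,0,0],[0,0,0],[0,0,0],[0,0,0],[0,0,0],[0,0,0],[0,0,0],[0,0,0],[0,0,0],[0,0,0],[0,0,0]])

```text
time_s: 3.4
position: [0.684, 0.0176, 0.3806]
tool_rot: [[0.988, 0.156, 0.0], [0.156, -0.988, -0.0], [0.0, 0.0, -1.0]]
ft_force: [0.4, -0.9, 0.4]
grip_width: -0.0
gripper_force: 0.0
```

move_arm(jaw=[0,0,0,0,0,0,0,0,0,0,0,0], dp=[[0,0,2.84],[0,0,2.84],[0,0,2.84],[0,0,2.84],[-0.8,0,0],[-0.8,0,0],[-0.8,0,0],[-0.83,0,0],[-0.74,0,0.3],[-0.73,0,0.34],[-0.71,0,0.37],[-0.7,0,0.4]], turn=[[0,0,0],[0,0,0],[0,0,0],[0,0,0],[0,0,0],[0,0,0],[0,0,0],[0,0,0],[0,0,0],[0,0,0],[0,0,0],[0,0,0]])

```text
time_s: 4.4
position: [0.6232, 0.0063, 0.2531]
tool_rot: [[0.988, 0.156, 0.003], [0.156, -0.988, -0.0], [0.003, 0.001, -1.0]]
ft_force: [4.5, -0.7, 0.7]
grip_width: -0.0
gripper_force: 1.4
```

Contact with the lid (4.5 N, as expected); follow the arc down.

move_arm(jaw=[0,0,0,0,0,0,0,0,0,0,0,0], dp=[[-0.68,0,0.43],[-0.66,0,0.47],[-0.64,0,0.5],[-0.62,0,0.53],[-0.59,0,0.55],[-0.57,0,0.58],[-0.54,0,0.61],[-0.51,0,0.63],[-0.48,0,0.66],[-0.45,0,0.68],[-0.42,0,0.7],[-0.39,0,0.72]], turn=[[0,0,0],[0,0,0],[0,0,0],[0,0,0],[0,0,0],[0,0,0],[0,0,0],[0,0,0],[0,0,0],[0,0,0],[0,0,0],[0,0,0]])

```text
time_s: 5.4
position: [0.5581, -0.004, 0.1819]
tool_rot: [[0.988, 0.156, 0.001], [0.156, -0.988, -0.0], [0.001, 0.0, -1.0]]
ft_force: [2.1, 0.0, 1.1]
grip_width: 0.0002
gripper_force: 1.0
```

move_arm(jaw=[0,0,0,0,0,0,0,0,0,0,0], dp=[[-0.35,0,0.74],[-0.32,0,0.75],[-0.29,0,0.77],[-0.25,0,0.78],[-0.21,0,0.79],[-0.18,0,0.8],[-0.14,0,0.81],[-0.1,0,0.81],[0,0,0.1],[0,0,0],[0,0,0]], turn=[[0,0,0],[0,0,0],[0,0,0],[0,0,0],[0,0,0],[0,0,0],[0,0,0],[0,0,0],[0,0,0],[0,0,0],[0,0,0]])

```text
time_s: 6.32
position: [0.5403, -0.0068, 0.1227]
tool_rot: [[0.988, 0.157, 0.004], [0.157, -0.988, -0.001], [0.004, 0.002, -1.0]]
ft_force: [-12.2, 0.4, 40.8]
grip_width: 0.0001
gripper_force: 20.2
```

move_arm(jaw=[0,0,0,3,6,6,6,6,6,6,6,6], dp=[[0,0,-4.0],[0,0,-4.0],[0,0,-3.0],[0.17,-3.95,0],[0.17,-3.95,0],[0.17,-3.95,0],[0.17,-3.95,0],[0.17,-3.95,0],[0.17,-3.95,0],[0.17,-3.95,0],[0.17,-3.95,0],[0.1,-3.95,0]], turn=[[0,0,0],[0,0,0],[0,0,0],[0,0,0],[0,0,0],[0,0,0],[0,0,0],[0,0,0],[0,0,0],[0,0,0],[0,0,0],[0,0,0]])

```text
time_s: 7.32
position: [0.4979, 0.3486, 0.2277]
tool_rot: [[0.988, 0.156, -0.002], [0.156, -0.988, -0.001], [-0.002, 0.0, -1.0]]
ft_force: [1.2, -0.1, 0.3]
grip_width: 0.0601
gripper_force: 0.0
```

Run:
```python
from h import *
np.set_printoptions(precision=4,suppress=True)
print(observe()["position"])
for n in("side","top"):
    J,D=cams.get_image(n); cv2.imwrite(f"pics/c_{n}.png",J[:,:,::-1])
    H=cv2.cvtColor(J,cv2.COLOR_RGB2HSV); P,u,v=cloud(n,D); h,s,val=H[v,u].T
    m=(h<14)&(s>150)&(abs(P[:,0]-.49)<.1)&(abs(P[:,1]-.385)<.1)&(P[:,2]>.072)&(P[:,2]<.09)
    T=P[m]; print(n,m.sum(),cv2.minAreaRect(T[:,:2].astype(np.float32)*1000) if m.sum()>5 else 0)
    m=(abs(P[:,0]-.53)<.05)&(abs(P[:,1]-.02)<.06)&(P[:,2]>.09); print("lid z",np.percentile(P[m][:,2],[10,50,90]))
    m=(P[:,2]>.162)&(P[:,2]<.175)&(np.hypot(P[:,0]-.6,P[:,1]+.175)<.025); print(" shafttop",m.sum(),P[m].mean(0))
    for q in("shaft_top","shaft_foot","handle_bar","handle_mid"): print(q,[(p,atz(n,*l,z)[:2]) for p,l in mark(n,q)[:1] for z in [dict(shaft_top=.168,shaft_foot=.141,handle_bar=.068,handle_mid=.039)[q]]])
```

```text
[0.4979 0.3486 0.2277]
side 218 ((498.9507141113281, 390.7490234375), (109.84163665771484, 15.878654479980469), 16.120040893554688)
lid z [0.1195 0.1214 0.1233]
 shafttop 24 [ 0.6061 -0.1683  0.165 ]
shaft_top [(0.48, array([ 0.6035, -0.1594]))]
shaft_foot []
handle_bar [(0.74, array([0.488 , 0.3732]))]
handle_mid [(0.88, array([0.494 , 0.3867]))]
top 0 0
lid z [0.1117 0.1222 0.1251]
 shafttop 68 [ 0.6022 -0.1741  0.1661]
shaft_top [(0.95, array([ 0.6043, -0.179 ]))]
shaft_foot [(0.79, array([ 0.5975, -0.1808]))]
handle_bar [(0.68, array([ 0.5877, -0.0431]))]
handle_mid [(0.51, array([0.4953, 0.3848]))]
```

View pics/c_top.png

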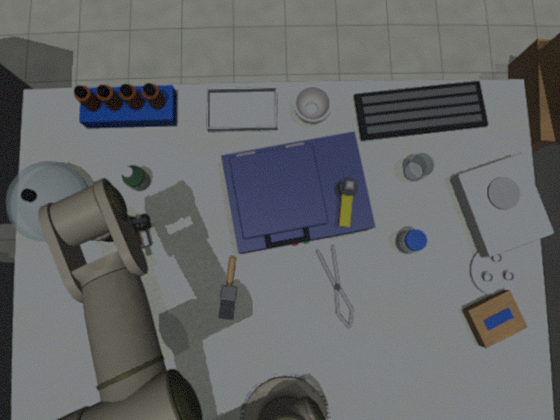

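move_arm(jaw=[8.4,8.4,8.4,8.4,8.4,8.4,8.4,8.4,8.4], dp=[[0.3,-3.84,0],[0,0,0],[0,0,0],[0,0,3.5],[0,0,3.5],[0,0,3.5],[0,0,3.5],[0,0,2.5],[0,0,1.8]], turn=[[0,0,0],[0,0,-0.074],[0,0,-0.074],[0,0,0],[0,0,0],[0,0,0],[0,0,0],[0,0,0],[0,0,0]])

```text
time_s: 8.57
position: [0.4952, 0.3839, 0.043]
tool_rot: [[0.954, 0.299, -0.003], [0.299, -0.954, -0.002], [-0.003, 0.001, -1.0]]
ft_force: [-0.4, 1.2, -0.3]
grip_width: 0.0839
gripper_force: 0.0
```

move_arm(jaw=[1.0,1.0,1.0,1.0,1.0,1.0,1.0,1.0], dp=[[0,0,0],[0,0,0],[0,0,0],[0,0,0],[0,0,0],[0,0,0],[0,0,0],[0,0,0]], turn=[[0,0,0],[0,0,0],[0,0,0],[0,0,0],[0,0,0],[0,0,0],[0,0,0],[0,0,0]], force=60)

```text
time_s: 9.23
position: [0.4961, 0.3853, 0.0466]
tool_rot: [[0.954, 0.3, 0.001], [0.3, -0.954, 0.001], [0.001, -0.0, -1.0]]
ft_force: [-0.4, 0.2, 4.4]
grip_width: 0.0149
gripper_force: 61.9
```

move_arm(jaw=[1.0,1.0,1.0,1.0,1.0,1.0,1.0,1.0,1.0,1.0,1.0,1.0], dp=[[0,0,-2.0],[0,0,-4.0],[0,0,-4.1],[0,0,-4.1],[0,0,-4.1],[0,0,-4.1],[-0.22,1.88,0],[-0.44,3.77,0],[-0.44,3.77,0],[-0.44,3.77,0],[-0.44,3.77,0],[-0.44,3.77,0]], turn=[[0,0,0],[0,0,0],[0,0,0],[0,0,0],[0,0,0],[0,0,0],[0,0,0],[0,0,0],[0,0,0],[0,0,0],[0,0,0],[0,0,0]])

```text
time_s: 10.23
position: [0.5346, 0.1782, 0.2691]
tool_rot: [[0.954, 0.3, -0.002], [0.3, -0.954, -0.0], [-0.002, -0.0, -1.0]]
ft_force: [1.6, -0.1, -3.1]
grip_width: 0.0154
gripper_force: 60.6
```

move_arm(jaw=[1.0,1.0,1.0,1.0,1.0,1.0,1.0], dp=[[-0.44,3.77,0],[-0.44,3.77,0],[-0.44,3.77,0],[-0.44,3.77,0],[-0.44,3.77,0],[-0.44,3.77,0],[-0.22,1.88,0]], turn=[[0,0,0],[0,0,0],[0,0,0],[0,0,0],[0,0,0],[0,0,0],[0,0,0]])

```text
time_s: 10.82
position: [0.5812, -0.0663, 0.2687]
tool_rot: [[0.955, 0.297, -0.002], [0.297, -0.955, -0.001], [-0.002, 0.0, -1.0]]
ft_force: [0.5, -0.3, -2.2]
grip_width: 0.0151
gripper_force: 60.6
```

move_arm(jaw=[1.0,1.0,1.0,1.0,1.0,1.0,1.0,1.0,1.0,1.0,1.0], dp=[[0,0,0],[0,0,0],[0,0,0],[0,0,0],[0,0,0],[0,0,0],[0,0,0],[0,0,0],[0,0,0],[0,0,0],[0,0,0]], turn=[[0,0,-0.113],[0,0,-0.113],[0,0,-0.113],[0,0,-0.113],[0,0,-0.113],[0,0,-0.113],[0,0,-0.113],[0,0,-0.113],[0,0,-0.113],[0,0,-0.113],[0,0,0]])

```text
time_s: 11.73
position: [0.5809, -0.0622, 0.269]
tool_rot: [[0.132, 0.991, -0.002], [0.991, -0.132, 0.0], [0.0, -0.002, -1.0]]
ft_force: [-0.0, -0.9, -3.3]
grip_width: 0.0157
gripper_force: 60.6
```

Run:
```python
from h import *
np.set_printoptions(precision=4,suppress=True)
s=observe(); p=s["position"];R=s["tool_rot"]; print(p,R)
for n in("side","top"):
    J,D=cams.get_image(n); cv2.imwrite(f"pics/d_{n}.png",J[:,:,::-1])
    H=cv2.cvtColor(J,cv2.COLOR_RGB2HSV); P,u,v=cloud(n,D); h,sa,val=H[v,u].T
    m=(h<14)&(sa>150)&(np.hypot(P[:,0]-p[0],P[:,1]-p[1])<.08)&(abs(P[:,2]-.29)<.05)
    T=P[m]; print(n,"bar",m.sum(), (T.min(0),T.max(0),cv2.minAreaRect(T[:,:2].astype(np.float32)*1000)) if m.sum() else 0)
    m=(np.hypot(P[:,0]-p[0],P[:,1]-p[1])<.04)&(P[:,2]>.2)&(P[:,2]<.263); T=P[m]; print(" hub",m.sum(),(T.min(0),T.max(0),cv2.minAreaRect(T[:,:2].astype(np.float32)*1000)) if m.sum() else 0)
    for q,z in(("handle_bar",p[2]+.022),("handle_mid",p[2]-.007),("handle_bore",p[2]-.046)):
        print(q,[(a,l,atz(n,*l,z)[:2]) for a,l in mark(n,q)[:1]])
I=cv2.imread("pics/d_side.png")[90:250,180:360]; cv2.imwrite("pics/d1.png",cv2.resize(I,None,fx=3.5,fy=3.5))
```

```text
[ 0.5809 -0.0622  0.269 ] [[ 0.1316  0.9913 -0.0017]
 [ 0.9913 -0.1316  0.0004]
 [ 0.0002 -0.0018 -1.    ]]
side bar 99 (array([ 0.5765, -0.1097,  0.2598]), array([0.5964, 0.0002, 0.3021]), ((582.6790771484375, -54.09181594848633), (110.30394744873047, 14.842827796936035), 82.52030181884766))
 hub 331 (array([ 0.5558, -0.0896,  0.2204]), array([ 0.611 , -0.029 ,  0.2628]), ((582.6204223632812, -61.61920166015625), (62.44693374633789, 51.26417922973633), 82.2029037475586))
handle_bar [(0.89, array([265.496, 141.12 ]), array([ 0.5815, -0.0762]))]
handle_mid [(0.69, array([261.912, 153.09 ]), array([ 0.5914, -0.0599]))]
handle_bore [(0.78, array([267.288, 162.12 ]), array([ 0.5794, -0.0823]))]
top bar 73 (array([ 0.5655, -0.1129,  0.2785]), array([ 0.5919, -0.0128,  0.3053]), ((578.3567504882812, -63.72798538208008), (101.1659927368164, 14.210529327392578), 80.81480407714844))
 hub 104 (array([ 0.5518, -0.0858,  0.2245]), array([ 0.5788, -0.0357,  0.262 ]), ((565.5408325195312, -61.490257263183594), (50.094451904296875, 21.271442413330078), 82.0361557006836))
handle_bar [(0.51, array([304.304, 184.59 ]), array([ 0.5799, -0.0531]))]
handle_mid [(0.6, array([308.392, 189.294]), array([ 0.5745, -0.064 ]))]
handle_bore [(0.64, array([309.68 , 185.892]), array([ 0.5896, -0.0703]))]
```

View pics/d1.png

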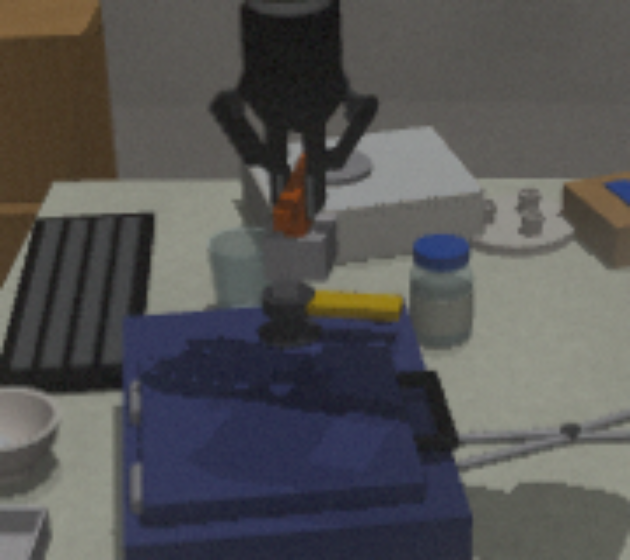

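move_arm(jaw=[1.0,1.0,1.0,1.0,1.0,1.0,1.0,1.0,1.0,1.0], dp=[[-2.7,0.91,0],[-2.7,0.91,0],[-2.7,0.91,0],[-2.76,0.92,0],[0,0,1.5],[0,0,1.5],[0,0,1.2],[0,0,0.8],[0,0,0],[0,0,0]], turn=[[0,0,0],[0,0,0],[0,0,0],[0,0,0],[0,0,0],[0,0,0],[0,0,0],[0,0,0],[0,0,0],[0,0,0]])

```text
time_s: 12.97
position: [0.6027, -0.1747, 0.2199]
tool_rot: [[0.136, 0.991, -0.0], [0.991, -0.136, 0.0], [0.0, -0.0, -1.0]]
ft_force: [0.3, -0.1, -2.5]
grip_width: 0.0152
gripper_force: 60.5
```

Run:
```python
from h import *
s=observe(); print(s["position"],s["ft_force"],s["wrist_torque"])
o=[]
for n,(r,c) in dict(side=(110,215),top=(130,300)).items():
    J,D=cams.get_image(n); o.append(cv2.resize(J[r:r+100,c:c+100,::-1],(400,400),interpolation=2))
cv2.imwrite("pics/e.png",np.hstack(o))
```

```text
[ 0.60273328 -0.17473612  0.21994538] [ 0.26817686 -0.0765433  -2.47676206] [-0.01492216 -0.03851256 -0.01414164]
```

View pics/e.png

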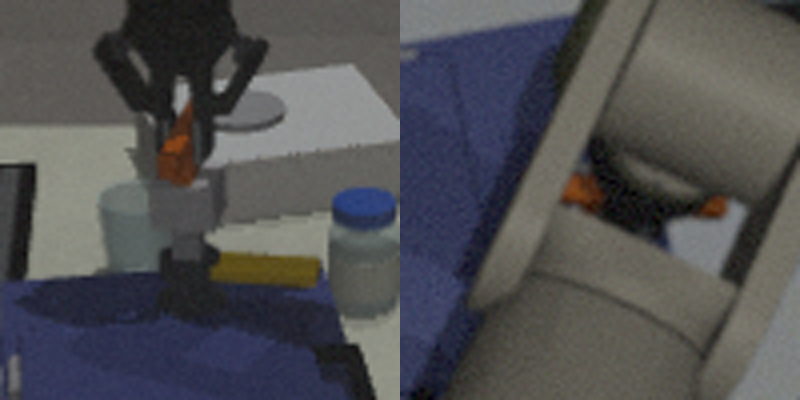

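move_arm(jaw=[1.0,1.0,1.0,1.0,1.0,1.0], dp=[[0,0,0.3],[0,0,0.3],[0,0,0.3],[0,0,0.2],[0,0,0],[0,0,0]], turn=[[0,0,0],[0,0,0],[0,0,0],[0,0,0],[0,0,0],[0,0,0]])

```text
time_s: 13.57
position: [0.6026, -0.1745, 0.2085]
tool_rot: [[0.135, 0.991, -0.0], [0.991, -0.135, 0.001], [0.001, -0.001, -1.0]]
ft_force: [0.0, 0.8, -4.1]
grip_width: 0.0153
gripper_force: 60.6
```

move_arm(jaw=[1.0,1.0,1.0,1.0,1.0,1.0,1.0,1.0,1.0], dp=[[0,0,0.3],[0,0,0.3],[0,0,0.3],[0,0,0.3],[0,0,0.3],[0,0,0.3],[0,0,0.3],[0,0,0],[0,0,0]], turn=[[0,0,0],[0,0,0],[0,0,0],[0,0,0],[0,0,0],[0,0,0],[0,0,0],[0,0,0],[0,0,0]])

```text
time_s: 14.32
position: [0.6027, -0.1745, 0.1876]
tool_rot: [[0.135, 0.991, 0.0], [0.991, -0.135, 0.0], [0.0, -0.0, -1.0]]
ft_force: [1.0, 4.8, -2.3]
grip_width: 0.0152
gripper_force: 61.1
```

move_arm(jaw=[1.0,1.0,1.0,1.0], dp=[[0.05,0,0.2],[0.03,0,0.2],[0,0,0],[0,0,0]], turn=[[0,0,0],[0,0,0],[0,0,0],[0,0,0]])

```text
time_s: 14.65
position: [0.6027, -0.1744, 0.1874]
tool_rot: [[0.136, 0.991, 0.003], [0.991, -0.136, -0.003], [-0.002, 0.003, -1.0]]
ft_force: [-8.1, 4.3, 20.4]
grip_width: 0.0151
gripper_force: 64.1
```

move_arm(jaw=[1.0,1.0,1.0,1.0,1.0,1.0,1.0,1.0,1.0,1.0,1.0,1.0], dp=[[0,0,-0.3],[0,0,0],[0,0,0],[0,0,0],[0,0,0],[0,0,0],[0,0,0],[0,0,0],[0,0,0],[0,0,0],[0,0,0],[0,0,0]], turn=[[0,0,0.05],[0,0,0.1],[0,0,0.1],[0,0,0.1],[0,0,0.1],[0,0,0.1],[0,0,0.1],[0,0,0.1],[0,0,0.1],[0,0,0.1],[0,0,0.1],[0,0,0.1]])

```text
time_s: 15.65
position: [0.6039, -0.1739, 0.1876]
tool_rot: [[0.961, 0.277, 0.004], [0.277, -0.961, -0.001], [0.003, 0.002, -1.0]]
ft_force: [2.8, 4.1, 1.9]
grip_width: 0.0152
gripper_force: 61.4
```

Run:
```python
from h import *
s=observe(); print(s["position"],s["ft_force"],s["wrist_torque"],s["q"][5])
```

```text
[ 0.60385075 -0.17393567  0.18759692] [2.84771274 4.0579353  1.89817882] [ 0.90272119 -0.78148042  0.28613758] 47.04724879439123
```

move_arm(jaw=[1.0,1.0,1.0,1.0,1.0], dp=[[0,0,0],[0,0,0],[0,0,0],[0,0,0],[0,0,0]], turn=[[0,0,0.06],[0,0,0.05],[0,0,0.05],[0,0,0.03],[0,0,0]])

```text
time_s: 16.07
position: [0.6038, -0.174, 0.1876]
tool_rot: [[0.996, 0.094, 0.004], [0.094, -0.996, -0.001], [0.003, 0.001, -1.0]]
ft_force: [4.9, 4.9, 2.3]
grip_width: 0.0151
gripper_force: 61.4
```

Run:
```python
from h import *
s=observe(); print(s["position"],s["ft_force"],s["wrist_torque"],s["q"][5])
```

```text
[ 0.60384318 -0.17404176  0.18761116] [4.86600421 4.89379938 2.31540297] [ 0.84576278 -0.76047462  0.09766237] 57.7569774054165
```

move_arm(jaw=[1.0,1.0,1.0,1.0], dp=[[0,0,0],[0,0,0],[0,0,0],[0,0,0]], turn=[[0,0,0.05],[0,0,0.04],[0,0,0],[0,0,0]])

```text
time_s: 16.4
position: [0.6038, -0.1741, 0.1876]
tool_rot: [[1.0, 0.006, 0.004], [0.006, -1.0, -0.001], [0.004, 0.001, -1.0]]
ft_force: [3.8, 5.2, 2.8]
grip_width: 0.0147
gripper_force: 61.4
```

Run:
```python
from h import *
s=observe(); print(s["position"],s["ft_force"],s["wrist_torque"],s["tool_rot"])
I,D=cams.get_image("side"); cv2.imwrite("pics/f.png",cv2.resize(I[110:250,180:360,::-1],None,fx=3.5,fy=3.5))
```

```text
[ 0.6038349  -0.17407632  0.18759382] [3.81534791 5.15047704 2.79461004] [ 0.81999719 -0.73335686  0.36322562] [[ 0.99997827  0.00557954  0.00351085]
 [ 0.00558353 -0.99998378 -0.00112732]
 [ 0.00350451  0.00114689 -0.9999932 ]]
```

View pics/f.png

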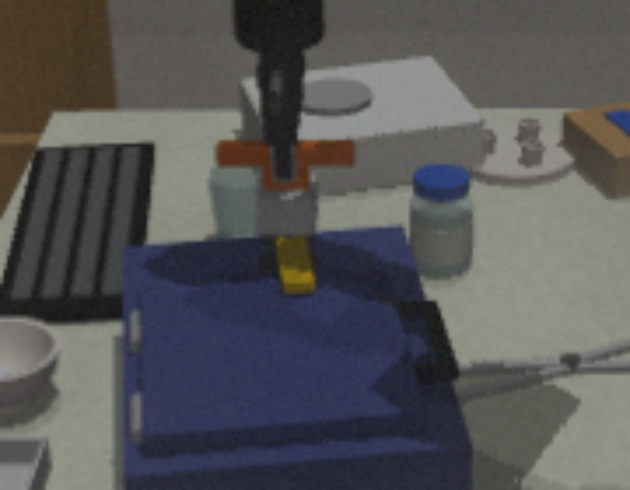

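move_arm(jaw=[2.5,4,6,8,8,8,8,8,8,8], dp=[[0,0,0],[0,0,0],[0,0,0],[0,0,0],[0,0,0],[0,0,-2],[0,0,-4],[0,0,-4],[0,0,-4],[0,0,-1]], turn=[[0,0,0],[0,0,0],[0,0,0],[0,0,0],[0,0,0],[0,0,0],[0,0,0],[0,0,0],[0,0,0],[0,0,0]])

```text
time_s: 17.28
position: [0.6033, -0.1744, 0.3439]
tool_rot: [[1.0, 0.005, 0.01], [0.005, -1.0, -0.005], [0.01, 0.005, -1.0]]
ft_force: [0.5, 0.4, 0.3]
grip_width: 0.0801
gripper_force: 0.0
```

Run:
```python
from h import *
np.set_printoptions(precision=4,suppress=True)
I,D=cams.get_image("side")
H=cv2.cvtColor(I,cv2.COLOR_RGB2HSV); P,u,v=cloud("side",D); h,s,val=H[v,u].T
m=(h>15)&(h<35)&(s>120)&(abs(P[:,0]-.58)<.1)&(abs(P[:,1]+.12)<.1)&(P[:,2]>.125)
T=P[m]; print("clamp",m.sum(),cv2.minAreaRect(T[:,:2].astype(np.float32)*1000),np.median(T[:,2]),T.mean(0))
d=T[:,:2].mean(0)-[.603,-.1745]; print("arm dir",np.degrees(np.arctan2(d[1],d[0])))
m=(h<14)&(s>150)&(np.hypot(P[:,0]-.603,P[:,1]+.17)<.08)&(P[:,2]>.17)&(P[:,2]<.25)
T=P[m]; print("bar",m.sum(),T.min(0),T.max(0),cv2.minAreaRect(T[:,:2].astype(np.float32)*1000))
cv2.imwrite("pics/g.png",cv2.resize(I[60:250,180:360,::-1],None,fx=3,fy=3)); print(observe()["ft_force"])
```

```text
clamp 169 ((590.53662109375, -116.93043518066406), (81.06779479980469, 130.3287811279297), 44.68376541137695) 0.13711389825595466 [ 0.5979 -0.104   0.1959]
arm dir 94.10013475256203
bar 317 [ 0.5469 -0.1814  0.1775] [ 0.6622 -0.1553  0.2206] ((604.6703491210938, -168.5761260986328), (115.36421966552734, 25.74209213256836), 1.4168446063995361)
[-0.65    0.2146  0.5623]
```

View pics/g.png

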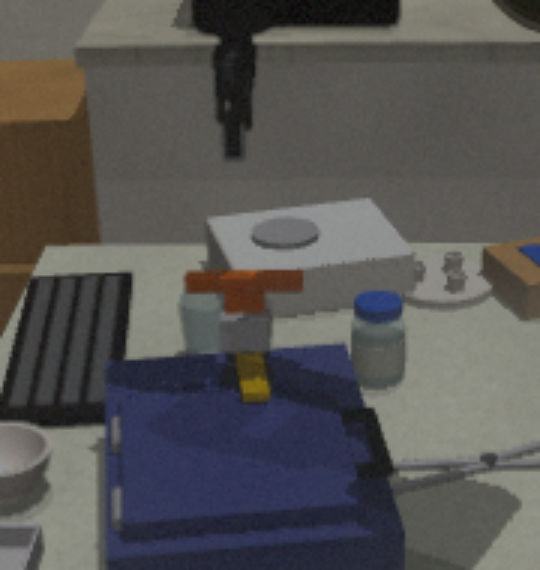

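```bash
python3 -c "
from rig import ticket; print(ticket.close_job())"
```

```text
the job is handed in; nothing more can be done
None
```

I lowered the lid until it was shut and seated the T-handle on the clamp's shaft. With it I turned the clamp over the lid, to its stop as far as the camera shows. I then let go, backed the arm clear and handed the job in at about 17 s; no verdict came back.

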